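# Test-twist sample bottle caps and set loose ones aside

### The job

One or more of the four capped bottles in the rack have loose caps. Give the caps a test twist of about a quarter turn while the bottles stand in the rack, then stand every bottle whose cap turned upright in the steel tray and leave the tight ones standing in the rack. Do not tip any bottle over, and leave the other things on the bench alone.

Things in the scene. Friction and masses are not known exactly. Their poses are not given: they have to be found in the camera images.
- rack: Fixed low aluminium bottle rack, 66 (its x) x 330 (its y) x 34 mm high, with four square pockets 49 mm wide in a row at y = -120, -40, 40 and 120 mm in its frame; pocket floor 4 mm above the bench. Origin: centre of its underside; z up. Its place and yaw vary.
- tray: Fixed open steel tray, 220 (its x) x 160 (its y) mm, walls 4 mm thick and 20 mm high over all, flat floor 4 mm thick. Origin: centre of its underside; z up. Its place and yaw vary.
- bottle_a: One of four alike white square plastic bottles, body 46 x 46 mm and 76 mm high, then a short neck of 28 mm diameter and a grey screw cap of 36 mm diameter from 86 to 110 mm above the underside (a 3 mm high bar lies across the cap's top); 100 to 240 g, standing in a rack pocket, which keeps it from turning (about 1.5 mm play each side), its x axis along the rack's x. Which bottle stands in which pocket varies. Origin: centre of its underside; z up, x and y square to its sides.
- cap_a (a joint): Turn of bottle_a's grey cap on its bottle, rad, positive anticlockwise seen from above (unscrewing); starts within 0.1 of 0, when the bar on its top lies along the bottle's x, and shows nothing of how tight it is. A loose cap turns either way against about 0.04 N m, stays where it is left, stops at 2.2 rad either way and cannot come off; a tight cap does not turn: fingers gripping with about 15 to 20 N slip round it.
- bottle_b: One of four alike white square plastic bottles, body 46 x 46 mm and 76 mm high, then a short neck of 28 mm diameter and a grey screw cap of 36 mm diameter from 86 to 110 mm above the underside (a 3 mm high bar lies across the cap's top); 100 to 240 g, standing in a rack pocket, which keeps it from turning (about 1.5 mm play each side), its x axis along the rack's x. Which bottle stands in which pocket varies. Origin: centre of its underside; z up, x and y square to its sides.
- cap_b (a joint): Turn of bottle_b's grey cap on its bottle, rad, positive anticlockwise seen from above (unscrewing); starts within 0.1 of 0, when the bar on its top lies along the bottle's x, and shows nothing of how tight it is. A loose cap turns either way against about 0.04 N m, stays where it is left, stops at 2.2 rad either way and cannot come off; a tight cap does not turn: fingers gripping with about 15 to 20 N slip round it.
- bottle_c: One of four alike white square plastic bottles, body 46 x 46 mm and 76 mm high, then a short neck of 28 mm diameter and a grey screw cap of 36 mm diameter from 86 to 110 mm above the underside (a 3 mm high bar lies across the cap's top); 100 to 240 g, standing in a rack pocket, which keeps it from turning (about 1.5 mm play each side), its x axis along the rack's x. Which bottle stands in which pocket varies. Origin: centre of its underside; z up, x and y square to its sides.
- cap_c (a joint): Turn of bottle_c's grey cap on its bottle, rad, positive anticlockwise seen from above (unscrewing); starts within 0.1 of 0, when the bar on its top lies along the bottle's x, and shows nothing of how tight it is. A loose cap turns either way against about 0.04 N m, stays where it is left, stops at 2.2 rad either way and cannot come off; a tight cap does not turn: fingers gripping with about 15 to 20 N slip round it.
- bottle_d: One of four alike white square plastic bottles, body 46 x 46 mm and 76 mm high, then a short neck of 28 mm diameter and a grey screw cap of 36 mm diameter from 86 to 110 mm above the underside (a 3 mm high bar lies across the cap's top); 100 to 240 g, standing in a rack pocket, which keeps it from turning (about 1.5 mm play each side), its x axis along the rack's x. Which bottle stands in which pocket varies. Origin: centre of its underside; z up, x and y square to its sides.
- cap_d (a joint): Turn of bottle_d's grey cap on its bottle, rad, positive anticlockwise seen from above (unscrewing); starts within 0.1 of 0, when the bar on its top lies along the bottle's x, and shows nothing of how tight it is. A loose cap turns either way against about 0.04 N m, stays where it is left, stops at 2.2 rad either way and cannot come off; a tight cap does not turn: fingers gripping with about 15 to 20 N slip round it.
- hex_keys: Bystander, leave alone: set of hex keys in a red holder, about 100 x 35 x 25 mm, lying on the bench. Origin: on its underside.
- sample_plate: Bystander, leave alone: dark square plate 75 x 75 x 6 mm with a white disc on it. Origin: on its underside.
- dish: Bystander, leave alone: shallow glass dish, 84 mm across, 15 mm high. Origin: on its underside.
- jar: Bystander, leave alone: round amber glass jar, 60 mm diameter, 70 mm high. Origin: on its underside.
- driver: Bystander, leave alone: screwdriver lying on the bench. Origin: on its underside.
- lens_case: Bystander, leave alone: black case 60 x 90 x 35 mm. Origin: on its underside.
- weight: Bystander, leave alone: steel cylinder weight, 28 mm diameter, 30 mm high. Origin: on its underside.
Mind the look-alikes: they are no part of the job. Leave any blue look-alike of the bottle_b alone.

How it is judged:
By the outcome, as a careful person would: the job done as asked, in the order asked, and still so for the second after the job is handed in, with the robot touching nothing.
It also fails if it takes over 72 s, if anything falls off the work surface, if the arm or the gripper's body presses on something with over 40 N, if the wrist force passes 120 N, or if a joint passes its speed limit or range.

### The arm

A 7-joint arm with a two-finger parallel gripper is mounted at the origin on the work surface. World frame = base frame: x ahead of the robot, y to its left, z up, the work surface at z = 0. Lengths are in mm, angles in rad, forces in N, time in s.
With the tool pointing down it reaches from about 400 to 925 mm from the base axis. Payload 5.6 kg.
Tool frame: the origin (TCP) lies on the mounting face of the last link; the fingertips stand 173 mm ahead of it and the grasp point (between the pads) lies 155 mm ahead of it; z points along the fingers, y is the line along which they close (so a half turn about z gives the same grasp; the last joint's range is limited). The gripper opens to 85 mm and grips with 20 to 120 N. Pads are 22 mm wide; open, the fingers measure 114 mm over their backs; the gripper's body (76 mm by 85 mm) begins 54 mm behind the grasp point. The pads swing forward as they close: fully open they stand 13 mm farther back than shut.
Start: joints at [1.169, 0.468, -0.012, 1.603, 0.006, 1.071, -0.056], TCP at [228.212, -608.622, 404.69] pointing down, gripper open.
Joint ranges: [-2.53, 2.53], [-0.31, 2.02], [-1.57, 1.55], [0.28, 2.44], [-1.29, 4.43], [0.15, 1.84], [-2.92, 2.92]. Speed limits (rad/s): [2.57, 2.57, 3.14, 3.14, 3.14, 3.14, 3.14].

### API

Orientations are given as a unit quaternion [w, x, y, z].
In Python, from cell import observe, snapshot, get_calibration, job_done gives the robot as it stands.
- The arm moves only by the tool apply_moves, never from a script. Its argument "increments" is a list that holds one entry, the list of rows, each a list of 7 numbers: the opening, from 0 (shut) to 1 (fully open), then the shift along the tool's x, y, z each as a share of 4 cm, from -1 to 1, then the turn, a rotation vector about the tool's x, y, z each as a share of 120 degrees, from -1 to 1. In form: [[[grip, x, y, z, ax, ay, az], ...]]. A call has 1 to 12 rows; each row shifts and turns the commanded pose from where the row before left it, along the tool's axes as they then stand; what a row does not reach is not made up. A row lasts 1/12 s, in which the tool goes at most 41.7 mm and 7.16 degrees, less where a joint would pass 70% of its speed; a pose out of reach is approached as far as the arm can. A call with a number of a shift or a turn outside -1 to 1 is refused whole. A call with a gripper value outside its range is refused whole. The fingers move at their own pace and stop on an object; the grip force is fixed at half the most. Time passes only in rows, so rows that do not move let the fingers close. It gives the time, the measured TCP pose, the force, the opening and the grip force at its end, in the units of the state.
- observe(): the state, without advancing time (a new reading comes with each control period).
- snapshot(name): name is "scene" or "side" or "wrist"; returns (picture, depth): 420x560x3 uint8, blue, green, red; 420x560 float32, mm along the optical axis (not along the pixel's ray), 0 where there is no reading.
- get_calibration(name): a dict with "fovy" (degrees; the focal length in pixels is half the picture's height over the tangent of half this angle, whatever the lens; pixels are square), "cx", "cy" (the principal point, pixels), "xyz" and "attitude" of the camera in the world; the wrist camera has in their place "tool_from_camera" (4x4, takes a point from camera to tool coordinates, whose origin is the TCP and whose axes are the flange's). Camera axes: x right, y down, z forward; pixel columns grow to the right and rows downward; lengths in mm; the calibration is good to about 2 mm. The wrist camera is an equidistant fisheye: a pixel r from the principal point sees the ray r / f radians off the axis. A picture is of the moment at which its call begins: read the wrist's pose just before it. get_calibration takes no time and is no camera call.
- job_done(): hands the job in; it is judged then, once.
The state is a dict: "t": time; "joint_pos": joint angles; "dq": joint speeds; "joint_torque": joint torques, N m; "ee_pos": TCP position; "tcp_rot": TCP orientation; "force": force on the tool from outside, world axes, zero at the start; "ft_torque": the same for the moment, N m; "finger_gap": finger opening in mm; "grasp_force": force on a finger pad.
Only numpy, scipy, OpenCV 4.12 (cv2) and the standard library are available. Lean on these libraries where they do the work, as an engineer would, in place of code of your own. Each camera call takes 0.05 s, during which the arm holds its last target. There are 200 camera calls.

## Working session

There is one attempt and no reset: what is moved stays moved. The work goes in short steps, Python scripts to look and compute and a tool call to move; the robot and the scene stay as the last step left them, time stands still between calls to the robot, and variables do not carry over. Pictures are saved under pics/ and viewed, at most 10 in all, crops included, and the job is handed in when it is done.

Besides the shell and the picture viewer there is one more tool, called after ">>>" by a JSON object that holds its "api" and its "payload". apply_moves: Moves the arm, as the interface text tells. Its arguments: {"type":"object","properties":{"increments":{"type":"array"}},"required":["increments"]}

```bash
ls; mkdir -p pics
cat > h.py <<'E'
import numpy as np,cv2
from cell import *
from scipy.spatial.transform import Rotation as R
def q(w): return R.from_quat([w[1],w[2],w[3],w[0]])
def cloud(n):
    o=observe(); im,d=snapshot(n); c=get_calibration(n)
    f=210/np.tan(np.radians(c['fovy'])/2)
    v,u=np.mgrid[:420,:560]; x=u-c['cx'];y=v-c['cy']
    if n=='wrist':
        r=np.hypot(x,y)+1e-9;t=r/f;s=np.tan(t)/r
        P=np.dstack([x*s*d,y*s*d,d])
        T=np.array(c['tool_from_camera']); P=P@T[:3,:3].T+T[:3,3]
        P=P@q(o['tcp_rot']).as_matrix().T+np.array(o['ee_pos'])
    else:
        P=np.dstack([x/f*d,y/f*d,d]); a=np.array(c['attitude'])
        M=a if a.shape==(3,3) else q(a).as_matrix()
        P=P@M.T+np.array(c['xyz'])
    P[d<=0]=np.nan
    return im,P
E
python3 - <<'E'
from h import *
print(observe())
for n in('scene','side'):
    print(get_calibration(n)); im,P=cloud(n); np.save(n,P); cv2.imwrite(f'pics/{n}0.png',im); print(P[210,280],P[380,280])
print(get_calibration('wrist'))
E
```

```text
pics
{'t': 0.0, 'joint_pos': array([ 1.16899142,  0.46838497, -0.01157967,  1.60364087,  0.00599667,
        1.07140896, -0.05630093]), 'dq': array([2.09011038e-03, 1.96238205e-03, 8.94465012e-04, 7.57295850e-04,
       1.39390176e-03, 1.37874518e-05, 1.48547080e-03]), 'joint_torque': array([-2.08507113e-04, -5.32383442e+01,  2.12674623e-02, -2.51307553e+01,
        1.13323994e-02,  7.82781310e-03, -1.22606245e-06]), 'ee_pos': array([ 228.10520936, -608.38638514,  403.72584398]), 'tcp_rot': array([-8.75157820e-04,  9.83957862e-01,  1.78398735e-01, -2.26405663e-04]), 'force': array([-0.4483471 , -0.54599297, -0.6259723 ]), 'ft_torque': array([-0.03469567,  0.06123437,  0.04047677]), 'grasp_force': 0.0, 'finger_gap': 85.36413688571156}
{'fovy': 56.44103008756869, 'cx': 284.92742545409726, 'cy': 208.78142548978272, 'xyz': array([ 881.44703688, -433.90835236,  884.14616302]), 'attitude': array([-0.25828566,  0.90648714,  0.3221575 , -0.08822768])}
[541.41787074 -25.80675856  17.26653032] [ 799.30271706 -339.83258524    1.04575106]
{'fovy': 45.207255947677226, 'cx': 285.49634881741423, 'cy': 199.36613804054124, 'xyz': array([ 10.08549787, 854.53186453, 860.23571409]), 'attitude': array([ 0.12968655, -0.24201361,  0.85703978, -0.43599728])}
[549.38735504  28.4162784  114.57984255] [338.70357818 364.53973629  -0.46383679]
{'fovy': 65.70646984690485, 'cx': 278.1355773246895, 'cy': 207.80401008327107, 'tool_from_camera': array([[ 2.23959671e-04, -9.51143599e-01, -3.08748771e-01,
         7.86590139e+01],
       [ 9.99999811e-01,  3.89894194e-04, -4.75745176e-04,
        -7.58485165e-01],
       [ 5.72881332e-04, -3.08748606e-01,  9.51143507e-01,
         3.11356779e+01],
       [ 0.00000000e+00,  0.00000000e+00,  0.00000000e+00,
         1.00000000e+00]])}
```

View pics/scene0.png

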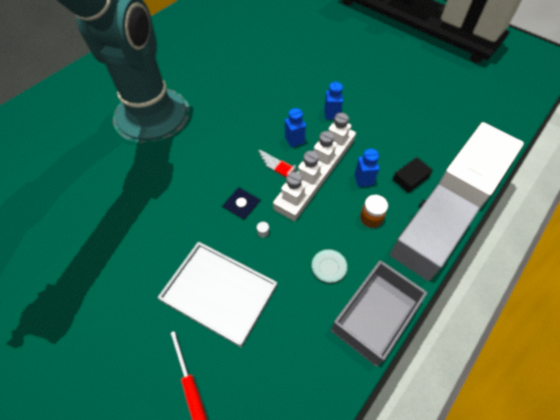

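The scene view shows the rack with four grey caps at about (293,183), (311,160), (327,140) and (341,120), with blue look-alikes at (295,127), (334,100) and (369,168). The tray is either the light one at (218,292) or the grey bin at (380,312), so I'll measure both.

Run:
```python
from h import *
im=cv2.imread('pics/scene0.png'); P=np.load('scene.npy')
for n,c in dict(traytl=[(201,247),(275,290),(240,341),(161,295),(218,292)],box=[(380,265),(424,296),(378,358),(337,318),(380,312)],other=[(442,225)]).items():
    for u,v in c: print(n,(u,v),P[v,u].round(0))
def show(P,im,tag):
    z=P[...,2]
    m=(z>100)&(z<122)&(im.max(2)<215)
    k,l,s,ce=cv2.connectedComponentsWithStats(m.astype(np.uint8))
    for i in range(1,k):
        if s[i,4]>25:
            q_=P[l==i]; print(tag,ce[i].round(),s[i,4],np.median(q_,0).round(1),(q_.min(0)+q_.max(0)).round(0)/2,im[l==i].mean(0).round())
show(P,im,'sc'); show(np.load('side.npy'),cv2.imread('pics/side0.png'),'si')
# tray fit on both views: points at rim height in tray area
for n in('scene','side'):
    Q=np.load(n+'.npy').reshape(-1,3); 
    m=(Q[:,2]>14)&(Q[:,2]<24)&(Q[:,0]>380)&(Q[:,0]<800)&(Q[:,1]<-80)
    if m.sum()>20: print(n,m.sum(),Q[m].min(0),Q[m].max(0),cv2.minAreaRect(Q[m][:,:2].astype(np.float32)))
    m=(Q[:,2]>28)&(Q[:,2]<38)&(Q[:,0]>380)&(Q[:,0]<640)&(abs(Q[:,1])<250)
    print('rack',m.sum(),cv2.minAreaRect(Q[m][:,:2].astype(np.float32)))
```

```text
traytl (201, 247) [ 454. -228.    6.]
traytl (275, 290) [ 665. -195.   -1.]
traytl (240, 341) [ 686. -336.   22.]
traytl (161, 295) [ 475. -374.   15.]
traytl (218, 292) [ 566. -284.    3.]
box (380, 265) [828. -15.  59.]
box (424, 296) [945.  13.   1.]
box (378, 358) [ 932. -190.   59.]
box (337, 318) [ 822. -180.   70.]
box (380, 312) [885. -86.   5.]
other (442, 225) [889. 147.  90.]
sc [473.  23.] 431 [610.5 889.9 111.1] [600.5 939.  111. ] [77. 88. 90.]
sc [144.  97.] 350 [ 53.2 -30.3 108.6] [ 16.5  -3.  111. ] [73. 82. 70.]
sc [334.  90.] 44 [442.  341.1 106.8] [436.  348.  106.5] [153.  66.  11.]
sc [293. 117.] 47 [415.4 183.6 107. ] [412.5 191.  106.5] [156.  69.  10.]
sc [341. 119.] 151 [522.9 254.2 114.7] [521.5 259.  110. ] [123. 118. 115.]
sc [326. 138.] 171 [531.8 175.4 114.4] [529.5 179.  110.5] [125. 123. 119.]
sc [310. 158.] 178 [540.2  95.9 114.5] [538. 100. 111.] [131. 128. 126.]
sc [368. 159.] 46 [652.4 190.9 105.3] [651.5 197.5 106.5] [151.  63.  12.]
sc [293. 179.] 193 [548.6  17.2 114.8] [546.5  20.  110. ] [136. 133. 135.]
si [153. 100.] 2110 [1273.1 -242.7  11
[... 793 characters left out ...]
 62.]
si [239. 320.] 276 [432.9 358.3 110. ] [435.  355.5 108.5] [176.  83.  46.]
scene 1203 [ 444.83135368 -503.97361534   14.00911499] [766.91141087 -80.8652293   23.97584632] ((595.2640380859375, -281.4170837402344), (423.1495666503906, 308.17950439453125), 85.05106353759766)
rack 847 ((563.1879272460938, 84.47502136230469), (224.95260620117188, 335.39715576171875), 26.502870559692383)
side 924 [  380.19413573 -2457.06442404    14.00996066] [795.63902208 -80.17575403  23.95193159] ((587.8971557617188, -1268.6177978515625), (2376.89306640625, 415.4328308105469), 89.99752807617188)
rack 835 ((479.22149658203125, 87.13780975341797), (355.2514343261719, 240.93515014648438), 75.29193878173828)
```

View pics/side0.png

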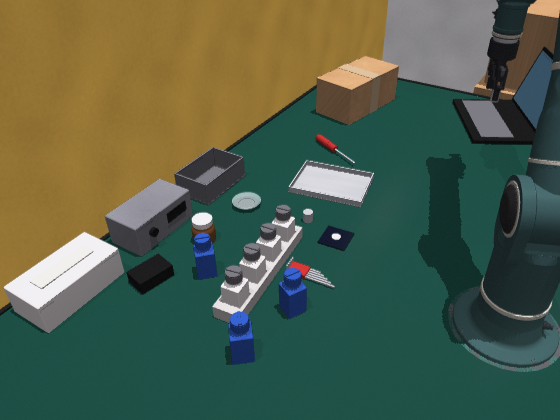

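The side view confirms the grey-capped bottles in the rack at (283,211), (268,230), (251,250) and (233,273), and the steel tray at (332,182). Next I turn the tool square to the rack and move above the middle of it.

>>> {"api": "apply_moves", "payload": {"increments": [[[1, 0, 0, 0, 0, 0, -0.0572], [1, 0, 0, 0, 0, 0, -0.0572], [1, 0, 0, 0, 0, 0, -0.0572], [1, 0, 0, 0, 0, 0, -0.0572], [1, 0, 0, 0, 0, 0, -0.0572], [1, 0, 0, 0, 0, 0, -0.0572], [1, 0, 0, 0, 0, 0, -0.0572], [1, 0, 0, 0, 0, 0, -0.0572], [1, 0, 0, 0, 0, 0, -0.0572], [1, 0, 0, 0, 0, 0, -0.0572], [1, 0, 0, 0, 0, 0, -0.0572], [1, 0, 0, 0, 0, 0, 0]]]}}

```text
t: 1.1
ee_pos: [228.0, -608.6, 404.1]
tcp_rot: [-0.0, 0.668, 0.744, 0.0]
force: [-0.5, 0.3, 0.1]
finger_gap: 85.8
grasp_force: 0.0
```

>>> {"api": "apply_moves", "payload": {"increments": [[[1, 0.74, 0.4, 0, 0, 0, 0], [1, 0.74, 0.4, 0, 0, 0, 0], [1, 0.74, 0.4, 0, 0, 0, 0], [1, 0.74, 0.4, 0, 0, 0, 0], [1, 0.74, 0.4, 0, 0, 0, 0], [1, 0.74, 0.4, 0, 0, 0, 0], [1, 0.74, 0.4, 0, 0, 0, 0], [1, 0.74, 0.4, 0, 0, 0, 0], [1, 0.74, 0.4, 0, 0, 0, 0], [1, 0.74, 0.4, 0, 0, 0, 0], [1, 0.74, 0.4, 0, 0, 0, 0], [1, 0.74, 0.4, 0, 0, 0, 0]]]}}

```text
t: 2.1
ee_pos: [381.8, -233.5, 404.7]
tcp_rot: [0.0, 0.67, 0.742, -0.0]
force: [0.5, 0.2, -0.3]
finger_gap: 85.1
grasp_force: 0.0
```

>>> {"api": "apply_moves", "payload": {"increments": [[[1, 0.74, 0.4, 0, 0, 0, 0], [1, 0.74, 0.4, 0, 0, 0, 0], [1, 0.74, 0.4, 0, 0, 0, 0], [1, 0.74, 0.4, 0, 0, 0, 0], [1, 0.74, 0.4, 0, 0, 0, 0], [1, 0.74, 0.4, 0, 0, 0, 0], [1, 0.74, 0.4, 0, 0, 0, 0], [1, 0.74, 0.4, 0, 0, 0, 0], [1, 0.74, 0.4, 0, 0, 0, 0], [1, 0.74, 0.4, 0, 0, 0, 0], [0.6, 0, 0, 0, 0, 0, 0], [0.6, 0, 0, 0, 0, 0, 0]]]}}

```text
t: 3.1
ee_pos: [509.6, 78.1, 404.4]
tcp_rot: [-0.001, 0.668, 0.744, 0.0]
force: [0.1, -0.3, -0.6]
finger_gap: 64.1
grasp_force: 0.0
```

>>> {"api": "apply_moves", "payload": {"increments": [[[0.6, 0.74, 0.37, 0, 0, 0, 0], [0.6, 0.74, 0.37, 0, 0, 0, 0], [0.6, 0, 0, 0, 0, 0, 0]]]}}

```text
t: 3.35
ee_pos: [533.1, 142.2, 405.0]
tcp_rot: [-0.001, 0.668, 0.744, 0.002]
force: [-0.2, 0.9, 1.3]
finger_gap: 51.5
grasp_force: 0.0
```

```bash
cat > caps.py <<'E'
from h import *
def caps(name):
    im,P=cloud('wrist'); cv2.imwrite(f'pics/{name}.png',im)
    z=P[...,2]
    m=((z>104)&(z<122)&(im.max(2).astype(int)-im.min(2)<50)).astype(np.uint8)
    k,l,s,ce=cv2.connectedComponentsWithStats(m)
    for i in range(1,k):
        if s[i,4]>150:
            Q=P[l==i]; (x,y),r=cv2.minEnclosingCircle(Q[:,:2].astype(np.float32))
            B=Q[Q[:,2]>np.percentile(Q[:,2],98)-2][:,:2]; B=B-B.mean(0); w,V=np.linalg.eigh(B.T@B)
            a=np.degrees(np.arctan2(V[1,1],V[0,1]))%180
            print(ce[i].round(),s[i,4],'circ',round(x,1),round(y,1),round(r,1),'med',np.median(Q,0).round(1),'bar',a.round(1),w.round())
if __name__=='__main__':
    import sys
    o=observe();print(o['t'],o['ee_pos'],o['finger_gap'],o['joint_pos'][6]); caps(sys.argv[1])
E
python3 caps.py w1
```

```text
3.35 [533.13487423 142.19547606 405.03360302] 51.51153911964047 -0.46632158586347183
[278.  59.] 1626 circ 519.8 260.4 19.1 med [519.7 259.7 113.9] bar 12.2 [ 1548. 26096.]
[278. 157.] 1555 circ 528.6 181.3 19.2 med [528.2 182.1 113.8] bar 9.2 [ 1012. 25568.]
[278. 245.] 1356 circ 536.9 101.9 19.2 med [536.7 104.7 113.6] bar 4.1 [ 1360. 22918.]
[277. 317.] 1002 circ 545.3 22.4 19.4 med [544.8  26.6 113.5] bar 9.8 [  869. 16006.]
```

View pics/w1.png

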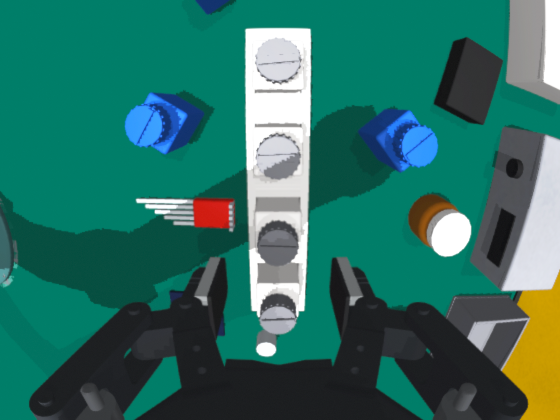

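The wrist view shows all four caps in the rack at (278,59), (278,157), (278,245) and (277,317), with the bars along the rack's x. I descend on the far cap and grip it.

>>> {"api": "apply_moves", "payload": {"increments": [[[0.65, 0.74, 0, 0, 0, 0, 0], [0.65, 0.74, -0.02, 0, 0, 0, 0], [0.65, 0.74, 0, 0, 0, 0, 0], [0.65, 0.74, 0, 0.3, 0, 0, 0], [0.65, 0, 0, 0.9, 0, 0, 0], [0.65, 0, 0, 0.9, 0, 0, 0], [0.65, 0, 0, 0.8, 0, 0, 0], [0.65, 0, 0, 0.5, 0, 0, 0], [0.65, 0, 0, 0.3, 0, 0, 0], [0.65, 0, 0, 0, 0, 0, 0]]]}}

```text
t: 4.23
ee_pos: [519.0, 253.4, 254.1]
tcp_rot: [-0.001, 0.67, 0.742, -0.003]
force: [-0.3, -0.2, -0.1]
finger_gap: 55.3
grasp_force: 0.0
```

>>> {"api": "apply_moves", "payload": {"increments": [[[0, 0, 0, 0, 0, 0, 0], [0, 0, 0, 0, 0, 0, 0], [0, 0, 0, 0, 0, 0, 0], [0, 0, 0, 0, 0, 0, 0], [0, 0, 0, 0, 0, 0, 0]]]}}

```text
t: 4.65
ee_pos: [520.1, 255.8, 258.2]
tcp_rot: [0.001, 0.669, 0.743, 0.001]
force: [0.9, -0.9, 5.7]
finger_gap: 34.4
grasp_force: 60.4
```

```bash
python3 -c "
from cell import observe
o=observe();[print(k,o[k]) for k in('t','joint_pos','ee_pos','force','ft_torque','grasp_force','finger_gap')]"
```

```text
t 4.65
joint_pos [-0.05743795  0.63242242 -0.60478667  1.85218467  0.48618189  0.80540369
 -0.8107333 ]
ee_pos [520.11506558 255.8486733  258.20179411]
force [ 0.85057087 -0.92935661  5.73697524]
ft_torque [-0.14110457 -0.06584038  0.02488581]
grasp_force 60.37305235862732
finger_gap 34.41280639666287
```

>>> {"api": "apply_moves", "payload": {"increments": [[[0.6, 0, 0, 0, 0, 0, 0], [0.6, 0.1, 0, 0, 0, 0, 0], [0.6, 0, 0, 0, 0, 0, 0], [0, 0, 0, 0, 0, 0, 0], [0, 0, 0, 0, 0, 0, 0], [0, 0, 0, 0, 0, 0, 0], [0, 0, 0, 0, 0, 0, 0]]]}}

```text
t: 5.23
ee_pos: [519.0, 259.9, 256.8]
tcp_rot: [-0.0, 0.669, 0.744, 0.0]
force: [-0.2, 0.7, 1.2]
finger_gap: 34.7
grasp_force: 59.6
```

>>> {"api": "apply_moves", "payload": {"increments": [[[0, 0, 0, 0, 0, 0, 0.03], [0, 0, 0, 0, 0, 0, 0.03], [0, 0, 0, 0, 0, 0, 0.03], [0, 0, 0, 0, 0, 0, 0.03]]]}}

```text
t: 5.57
ee_pos: [519.3, 259.6, 256.6]
tcp_rot: [0.0, 0.757, 0.653, 0.0]
force: [3.0, 0.3, 0.2]
finger_gap: 34.6
grasp_force: 60.3
```

```bash
cat > o.py <<'E'
from h import *
o=observe();[print(k,np.round(o[k],3)) for k in('t','joint_pos','ee_pos','force','ft_torque','grasp_force','finger_gap')]
print('yaw',2*np.degrees(np.arctan2(o['tcp_rot'][2],o['tcp_rot'][1])))
E
python3 o.py
```

```text
t 5.567
joint_pos [-0.108  0.619 -0.544  1.853  0.437  0.79  -1.031]
ee_pos [519.255 259.638 256.576]
force [3.038 0.325 0.216]
ft_torque [ 0.127 -0.864  0.197]
grasp_force 60.28
finger_gap 34.621
yaw 81.5138826608538
```

>>> {"api": "apply_moves", "payload": {"increments": [[[0, 0, 0, 0, 0, 0, 0.057], [0, 0, 0, 0, 0, 0, 0.057], [0, 0, 0, 0, 0, 0, 0.057], [0, 0, 0, 0, 0, 0, 0.057], [0, 0, 0, 0, 0, 0, 0.057], [0, 0, 0, 0, 0, 0, 0.057], [0, 0, 0, 0, 0, 0, 0.057], [0, 0, 0, 0, 0, 0, 0.057], [0, 0, 0, 0, 0, 0, 0.057], [0, 0, 0, 0, 0, 0, 0.057], [0, 0, 0, 0, 0, 0, 0.057], [0, 0, 0, 0, 0, 0, 0]]]}}

```text
t: 6.57
ee_pos: [519.0, 259.9, 256.8]
tcp_rot: [0.0, 0.999, 0.055, 0.0]
force: [0.5, 0.2, 2.0]
finger_gap: 34.6
grasp_force: 60.2
```

```bash
python3 o.py
```

```text
t 6.567
joint_pos [-0.347  0.557 -0.226  1.869  0.178  0.734 -2.134]
ee_pos [518.978 259.85  256.832]
force [0.487 0.248 2.006]
ft_torque [ 0.047 -0.07   0.022]
grasp_force 60.231
finger_gap 34.56
yaw 6.260155776597977
```

>>> {"api": "apply_moves", "payload": {"increments": [[[0.65, 0, 0, 0, 0, 0, 0], [0.65, 0, 0, 0, 0, 0, 0], [0.65, 0, 0, -0.6, 0, 0, 0], [0.65, 0, 0, -0.6, 0, 0, 0], [0.65, 0, 0.5, 0, 0, 0, 0], [0.65, 0.02, 0.5, 0, 0, 0, 0], [0.65, 0, 0.5, 0, 0, 0, 0], [0.65, 0, 0.48, 0, 0, 0, 0], [0.65, 0, 0, 0.6, 0, 0, 0], [0.65, 0, 0, 0.6, 0, 0, 0], [0.65, 0, 0, 0, 0, 0, 0], [0.65, 0, 0, 0, 0, 0, 0]]]}}

```text
t: 7.57
ee_pos: [528.1, 180.8, 255.7]
tcp_rot: [0.0, 0.998, 0.057, -0.002]
force: [-0.1, 0.2, 1.4]
finger_gap: 55.6
grasp_force: 0.0
```

>>> {"api": "apply_moves", "payload": {"increments": [[[0, 0, 0, 0, 0, 0, 0], [0, 0, 0, 0, 0, 0, 0], [0, 0, 0, 0, 0, 0, 0], [0, 0, 0, 0, 0, 0, 0], [0, 0, 0, 0, 0, 0, -0.03], [0, 0, 0, 0, 0, 0, -0.03], [0, 0, 0, 0, 0, 0, -0.03], [0, 0, 0, 0, 0, 0, -0.03]]]}}

```text
t: 8.23
ee_pos: [529.2, 180.8, 257.7]
tcp_rot: [-0.0, 0.983, 0.181, 0.001]
force: [2.6, -3.3, 0.3]
finger_gap: 34.3
grasp_force: 60.3
```

```bash
python3 o.py
```

```text
t 8.233
joint_pos [-0.168  0.535 -0.281  1.918  0.217  0.716 -1.783]
ee_pos [529.185 180.842 257.694]
force [ 2.64  -3.302  0.3  ]
ft_torque [-0.316 -0.105 -0.01 ]
grasp_force 60.253
finger_gap 34.273
yaw 20.851924657285508
```

>>> {"api": "apply_moves", "payload": {"increments": [[[0, 0, 0, 0, 0, 0, -0.057], [0, 0, 0, 0, 0, 0, -0.057], [0, 0, 0, 0, 0, 0, -0.057], [0, 0, 0, 0, 0, 0, -0.057], [0, 0, 0, 0, 0, 0, -0.057], [0, 0, 0, 0, 0, 0, -0.057], [0, 0, 0, 0, 0, 0, -0.057], [0, 0, 0, 0, 0, 0, -0.057], [0, 0, 0, 0, 0, 0, -0.057], [0, 0, 0, 0, 0, 0, -0.057], [0, 0, 0, 0, 0, 0, -0.057], [0, 0, 0, 0, 0, 0, 0]]]}}

```text
t: 9.23
ee_pos: [529.0, 181.0, 257.4]
tcp_rot: [-0.0, 0.669, 0.743, 0.001]
force: [-1.2, 0.5, 4.4]
finger_gap: 34.0
grasp_force: 61.2
```

```bash
python3 o.py
```

```text
t 9.233
joint_pos [ 0.074  0.604 -0.599  1.902  0.472  0.778 -0.682]
ee_pos [529.024 181.017 257.385]
force [-1.151  0.536  4.441]
ft_torque [ 0.045  0.272 -0.675]
grasp_force 61.18
finger_gap 33.986
yaw 96.01551507230556
```

>>> {"api": "apply_moves", "payload": {"increments": [[[0.65, 0, 0, 0, 0, 0, 0], [0.65, 0, 0, 0, 0, 0, 0], [0.65, 0, 0, -0.6, 0, 0, 0], [0.65, 0, 0, -0.6, 0, 0, 0], [0.65, -0.5, 0, 0, 0, 0, 0], [0.65, -0.5, -0.01, 0, 0, 0, 0], [0.65, -0.5, 0, 0, 0, 0, 0], [0.65, -0.5, 0, 0, 0, 0, 0], [0.65, 0, 0, 0.6, 0, 0, 0], [0.65, 0, 0, 0.6, 0, 0, 0], [0.65, 0, 0, 0, 0, 0, 0], [0.65, 0, 0, 0, 0, 0, 0]]]}}

```text
t: 10.23
ee_pos: [536.2, 101.7, 256.0]
tcp_rot: [-0.001, 0.669, 0.744, -0.001]
force: [1.0, -0.2, 0.4]
finger_gap: 55.2
grasp_force: 0.0
```

>>> {"api": "apply_moves", "payload": {"increments": [[[0, 0, 0, 0, 0, 0, 0], [0, 0, 0, 0, 0, 0, 0], [0, 0, 0, 0, 0, 0, 0], [0, 0, 0, 0, 0, 0, 0], [0, 0, 0, 0, 0, 0, 0.03], [0, 0, 0, 0, 0, 0, 0.03], [0, 0, 0, 0, 0, 0, 0.03], [0, 0, 0, 0, 0, 0, 0.03]]]}}

```text
t: 10.9
ee_pos: [537.5, 102.1, 258.2]
tcp_rot: [0.001, 0.758, 0.653, 0.002]
force: [0.3, 1.5, 5.5]
finger_gap: 34.1
grasp_force: 60.2
```

```bash
python3 o.py
```

```text
t 10.9
joint_pos [ 0.172  0.567 -0.536  1.935  0.416  0.746 -0.753]
ee_pos [537.49  102.141 258.212]
force [0.251 1.455 5.542]
ft_torque [ 0.208 -0.049  0.012]
grasp_force 60.242
finger_gap 34.134
yaw 81.50603347440187
```

>>> {"api": "apply_moves", "payload": {"increments": [[[0, 0, 0, 0, 0, 0, 0.057], [0, 0, 0, 0, 0, 0, 0.057], [0, 0, 0, 0, 0, 0, 0.057], [0, 0, 0, 0, 0, 0, 0.057], [0, 0, 0, 0, 0, 0, 0.057], [0, 0, 0, 0, 0, 0, 0.057], [0, 0, 0, 0, 0, 0, 0.057], [0, 0, 0, 0, 0, 0, 0.057], [0, 0, 0, 0, 0, 0, 0.057], [0, 0, 0, 0, 0, 0, 0.057], [0, 0, 0, 0, 0, 0, 0.057], [0, 0, 0, 0, 0, 0, 0]]]}}

```text
t: 11.9
ee_pos: [537.8, 101.2, 258.2]
tcp_rot: [0.0, 0.999, 0.054, 0.002]
force: [1.2, -1.1, 6.2]
finger_gap: 34.6
grasp_force: 60.3
```

```bash
python3 o.py
```

```text
t 11.9
joint_pos [-0.077  0.509 -0.214  1.951  0.165  0.694 -1.854]
ee_pos [537.816 101.213 258.243]
force [ 1.205 -1.088  6.224]
ft_torque [-0.25  -0.232  0.01 ]
grasp_force 60.348
finger_gap 34.592
yaw 6.145039671266037
```

Cap 3 is likely loose because the torque stayed low. On to cap 4.

>>> {"api": "apply_moves", "payload": {"increments": [[[0.65, 0, 0, 0, 0, 0, 0], [0.65, 0, 0, 0, 0, 0, 0], [0.65, 0, 0, -0.6, 0, 0, 0], [0.65, 0, 0, -0.6, 0, 0, 0], [0.65, 0, 0.5, 0, 0, 0, 0], [0.65, 0, 0.5, 0, 0, 0, 0], [0.65, 0, 0.5, 0, 0, 0, 0], [0.65, -0.02, 0.5, 0, 0, 0, 0], [0.65, 0, 0, 0.6, 0, 0, 0], [0.65, 0, 0, 0.6, 0, 0, 0], [0.65, 0, 0, 0, 0, 0, 0], [0.65, 0, 0, 0, 0, 0, 0]]]}}

```text
t: 12.9
ee_pos: [544.1, 22.0, 255.7]
tcp_rot: [-0.0, 0.998, 0.056, -0.002]
force: [0.5, 0.2, 0.1]
finger_gap: 55.7
grasp_force: 0.0
```

>>> {"api": "apply_moves", "payload": {"increments": [[[0, 0, 0, 0, 0, 0, 0], [0, 0, 0, 0, 0, 0, 0], [0, 0, 0, 0, 0, 0, 0], [0, 0, 0, 0, 0, 0, 0], [0, 0, 0, 0, 0, 0, -0.03], [0, 0, 0, 0, 0, 0, -0.03], [0, 0, 0, 0, 0, 0, -0.03], [0, 0, 0, 0, 0, 0, -0.03]]]}}

```text
t: 13.57
ee_pos: [545.4, 21.4, 257.7]
tcp_rot: [0.0, 0.984, 0.181, 0.001]
force: [2.3, -3.6, 0.6]
finger_gap: 34.5
grasp_force: 60.5
```

```bash
python3 o.py
```

```text
t 13.567
joint_pos [ 0.109  0.514 -0.263  1.952  0.201  0.698 -1.483]
ee_pos [545.388  21.446 257.738]
force [ 2.348 -3.648  0.603]
ft_torque [-0.526 -0.194  0.005]
grasp_force 60.486
finger_gap 34.522
yaw 20.838165862257004
```

>>> {"api": "apply_moves", "payload": {"increments": [[[0, 0, 0, 0, 0, 0, -0.057], [0, 0, 0, 0, 0, 0, -0.057], [0, 0, 0, 0, 0, 0, -0.057], [0, 0, 0, 0, 0, 0, -0.057], [0, 0, 0, 0, 0, 0, -0.057], [0, 0, 0, 0, 0, 0, -0.057], [0, 0, 0, 0, 0, 0, -0.057], [0, 0, 0, 0, 0, 0, -0.057], [0, 0, 0, 0, 0, 0, -0.057], [0, 0, 0, 0, 0, 0, -0.057], [0, 0, 0, 0, 0, 0, -0.057], [0, 0, 0, 0, 0, 0, 0]]]}}

```text
t: 14.57
ee_pos: [545.4, 21.6, 257.5]
tcp_rot: [0.001, 0.668, 0.744, 0.001]
force: [-0.4, -1.4, 4.6]
finger_gap: 34.8
grasp_force: 61.3
```

```bash
python3 o.py
```

```text
t 14.567
joint_pos [ 0.356  0.58  -0.583  1.936  0.455  0.757 -0.381]
ee_pos [545.389  21.639 257.476]
force [-0.427 -1.367  4.556]
ft_torque [-0.159  0.049  0.085]
grasp_force 61.279
finger_gap 34.79
yaw 96.1931769407952
```

>>> {"api": "apply_moves", "payload": {"increments": [[[0.65, 0, 0, 0, 0, 0, 0], [0.65, 0, 0, 0, 0, 0, 0], [0.65, 0, 0, -0.6, 0, 0, 0], [0.65, 0, 0, -0.6, 0, 0, 0], [0.65, 0, 0, -0.7, 0, 0, 0], [0.65, 0.5, 0, -0.6, 0, 0, 0], [0.65, 0.5, 0, -0.6, 0, 0, 0], [0.65, 0.5, 0, -0.6, 0, 0, 0], [0.65, 0.5, 0, 0, 0, 0, 0], [0.65, 0.5, 0, 0, 0, 0, 0], [0.65, 0.5, 0, 0, 0, 0, 0], [0.65, 0, 0, 0, 0, 0, 0]]]}}

```text
t: 15.57
ee_pos: [530.7, 145.9, 405.2]
tcp_rot: [-0.001, 0.667, 0.745, 0.001]
force: [0.6, 0.2, -0.0]
finger_gap: 55.7
grasp_force: 0.0
```

```bash
python3 caps.py w2
```

```text
15.5667 [530.67309553 145.85403728 405.20716491] 55.73161300410397 -0.48080494657215767
[281.  64.] 1629 circ 519.1 260.4 19.3 med [519.3 259.7 113.9] bar 11.8 [ 1371. 25197.]
[281. 161.] 1542 circ 528.5 181.4 19.0 med [528.2 182.4 113.7] bar 12.4 [ 1265. 23918.]
[280. 248.] 1344 circ 536.8 102.0 19.7 med [535.9 104.9 113.6] bar 94.6 [  667. 19587.]
[279. 319.] 991 circ 544.3 23.1 19.4 med [544.3  27.  113.5] bar 9.2 [ 1055. 17522.]
```

View pics/w2.png

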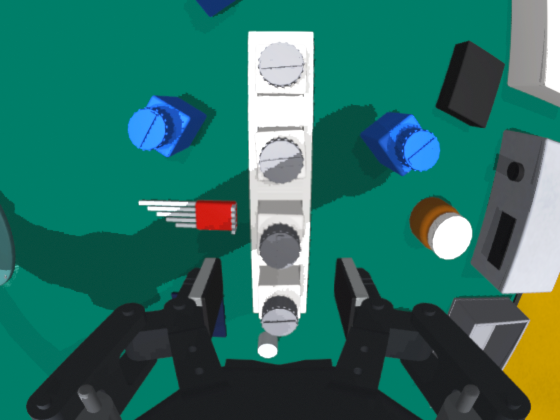

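The wrist view shows only the third bar, at (280,245), turned a quarter; the bars at (281,64), (281,160) and (279,319) haven't moved. So one bottle is loose, and I'll lift it by its cap, which can't come off.

>>> {"api": "apply_moves", "payload": {"increments": [[[0.65, -0.55, 0.02, 0, 0, 0, 0], [0.65, -0.55, 0.02, 0, 0, 0, 0], [0.65, 0, 0, 0.6, 0, 0, 0], [0.65, 0, 0, 0.6, 0, 0, 0], [0.65, 0, 0, 0.6, 0, 0, 0], [0.65, 0, 0, 0.6, 0, 0, 0], [0.65, 0, 0, 0.6, 0, 0, 0], [0.65, 0, 0, 0.4, 0, 0, 0], [0.65, 0, 0, 0.28, 0, 0, 0], [0.65, 0, 0, 0, 0, 0, 0], [0.65, 0, 0, 0, 0, 0, 0]]]}}

```text
t: 16.53
ee_pos: [538.5, 97.3, 257.4]
tcp_rot: [-0.0, 0.669, 0.743, -0.0]
force: [-0.1, -0.3, 2.0]
finger_gap: 55.7
grasp_force: 0.0
```

>>> {"api": "apply_moves", "payload": {"increments": [[[0, 0, 0, 0, 0, 0, 0], [0, 0, 0, 0, 0, 0, 0], [0, 0, 0, 0, 0, 0, 0], [0, 0, 0, 0, 0, 0, 0], [0, 0, 0, 0, 0, 0, 0]]]}}

```text
t: 16.95
ee_pos: [538.8, 97.8, 258.8]
tcp_rot: [0.001, 0.669, 0.743, 0.001]
force: [-1.6, -0.8, 6.7]
finger_gap: 34.1
grasp_force: 59.7
```

```bash
python3 o.py
python3 - <<'E'
from h import *
P=np.load('scene.npy'); 
for n in('scene','side'):
    Q=np.load(n+'.npy').reshape(-1,3)
    m=(Q[:,2]>2)&(Q[:,2]<25)&(Q[:,0]>420)&(Q[:,0]<720)&(Q[:,1]<-170)&(Q[:,1]>-400)
    im=np.uint8(m.reshape(420,560)); k,l,s,c=cv2.connectedComponentsWithStats(im); i=1+np.argmax(s[1:,4])
    print(n,s[i,4],cv2.minAreaRect(Q[(l==i).ravel()][:,:2].astype(np.float32)))
E
```

```text
t 16.95
joint_pos [ 0.228  0.585 -0.599  1.93   0.467  0.766 -0.533]
ee_pos [538.768  97.794 258.844]
force [-1.63  -0.813  6.715]
ft_torque [-0.018  0.352 -0.036]
grasp_force 59.668
finger_gap 34.121
yaw 96.04717669301223
scene 6557 ((561.8502807617188, -284.1240539550781), (246.928466796875, 187.8673553466797), 8.433000564575195)
side 2563 ((575.9464721679688, -299.5583801269531), (265.1438903808594, 233.74276733398438), 10.47545337677002)
```

>>> {"api": "apply_moves", "payload": {"increments": [[[0.6, 0, 0, 0, 0, 0, 0], [0.6, 0.1, -0.02, 0, 0, 0, 0], [0.6, 0, 0, 0, 0, 0, 0], [0, 0, 0, 0, 0, 0, 0], [0, 0, 0, 0, 0, 0, 0], [0, 0, 0, 0, 0, 0, 0], [0, 0, 0, 0, 0, 0, 0], [0, 0, 0, -0.2, 0, 0, 0], [0, 0, 0, -0.2, 0, 0, 0], [0, 0, 0, -0.2, 0, 0, 0], [0, 0, 0, -0.2, 0, 0, 0]]]}}

```text
t: 17.87
ee_pos: [537.2, 101.4, 290.3]
tcp_rot: [0.0, 0.669, 0.743, -0.0]
force: [1.1, -0.1, -1.2]
finger_gap: 34.3
grasp_force: 60.4
```

>>> {"api": "apply_moves", "payload": {"increments": [[[0, 0, 0, -0.3, 0, 0, 0], [0, 0, 0, -0.4, 0, 0, 0], [0, 0, 0, -0.4, 0, 0, 0], [0, 0, 0, -0.4, 0, 0, 0], [0, 0, 0, -0.4, 0, 0, 0], [0, 0, 0, -0.4, 0, 0, 0], [0, 0, 0, -0.3, 0, 0, 0], [0, 0, 0, -0.2, 0, 0, 0], [0, 0, 0, 0, 0, 0, 0]]]}}

```text
t: 18.62
ee_pos: [537.5, 101.7, 403.5]
tcp_rot: [0.001, 0.669, 0.743, 0.001]
force: [-0.2, 0.1, -0.9]
finger_gap: 34.2
grasp_force: 60.2
```

```bash
python3 o.py; python3 -c "
from h import *
im,P=cloud('side'); cv2.imwrite('pics/side1.png',cv2.resize(im[80:340,140:440],None,fx=2,fy=2))"
```

```text
t 18.617
joint_pos [ 0.323  0.395 -0.713  1.824  0.299  1.03  -0.402]
ee_pos [537.514 101.732 403.521]
force [-0.164  0.087 -0.868]
ft_torque [0.037 0.011 0.011]
grasp_force 60.233
finger_gap 34.203
yaw 96.04565416400821
```

View pics/side1.png

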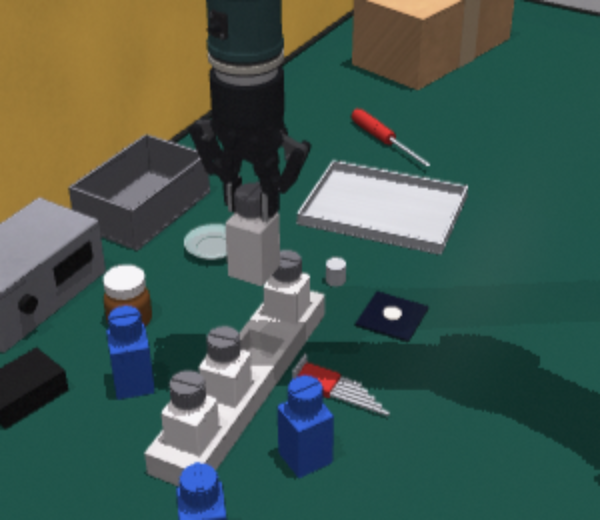

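The side view shows the bottle hanging upright in the gripper at (253,245), well clear of the rack, with the other three still standing in it. Now I carry it to the tray.

>>> {"api": "apply_moves", "payload": {"increments": [[[0, -0.3, -0.02, 0, 0, 0, 0], [0, -0.5, -0.02, 0, 0, 0, 0], [0, -0.6, -0.02, 0, 0, 0, 0], [0, -0.6, -0.02, 0, 0, 0, 0], [0, -0.6, -0.02, 0, 0, 0, 0], [0, -0.6, -0.02, 0, 0, 0, 0], [0, -0.6, -0.02, 0, 0, 0, 0], [0, -0.6, -0.02, 0, 0, 0, 0], [0, -0.6, -0.02, 0, 0, 0, 0], [0, -0.6, -0.02, 0, 0, 0, 0], [0, -0.6, -0.02, 0, 0, 0, 0], [0, -0.6, -0.02, 0, 0, 0, 0]]]}}

```text
t: 19.67
ee_pos: [555.6, -172.3, 400.1]
tcp_rot: [-0.001, 0.669, 0.743, -0.001]
force: [0.3, 0.2, -1.1]
finger_gap: 34.4
grasp_force: 60.2
```

>>> {"api": "apply_moves", "payload": {"increments": [[[0, -0.6, -0.02, 0, 0, 0, 0], [0, -0.6, -0.02, 0, 0, 0, 0], [0, -0.6, 0, 0, 0, 0, 0], [0, -0.5, 0, 0, 0, 0, 0], [0, -0.3, 0, 0, 0, 0, 0], [0, -0.22, 0, 0, 0, 0, 0], [0, 0, 0, 0.3, 0, 0, 0], [0, 0, 0, 0.5, 0, 0, 0], [0, 0, 0, 0.5, 0, 0, 0], [0, 0, 0, 0.5, 0, 0, 0], [0, 0, 0, 0.5, 0, 0, 0], [0, 0, 0, 0, 0, 0, 0]]]}}

```text
t: 20.67
ee_pos: [564.9, -280.2, 304.3]
tcp_rot: [-0.004, 0.668, 0.744, -0.001]
force: [-1.2, 1.1, -2.2]
finger_gap: 34.7
grasp_force: 60.4
```

```bash
python3 o.py
python3 - <<'E'
from h import *
im,P=cloud('scene'); cv2.imwrite('pics/scene1.png',cv2.resize(im[150:400,100:400],None,fx=2,fy=2))
im,P=cloud('wrist'); o=observe()
m=(abs(P[...,0]-o['ee_pos'][0])<60)&(abs(P[...,1]-o['ee_pos'][1])<60)
E
```

```text
t 20.667
joint_pos [ 0.795  0.622 -0.539  1.7    0.379  0.935  0.216]
ee_pos [ 564.95  -280.161  304.288]
force [-1.227  1.149 -2.241]
ft_torque [0.023 0.084 0.004]
grasp_force 60.364
finger_gap 34.681
yaw 96.19849512051545
```

View pics/scene1.png

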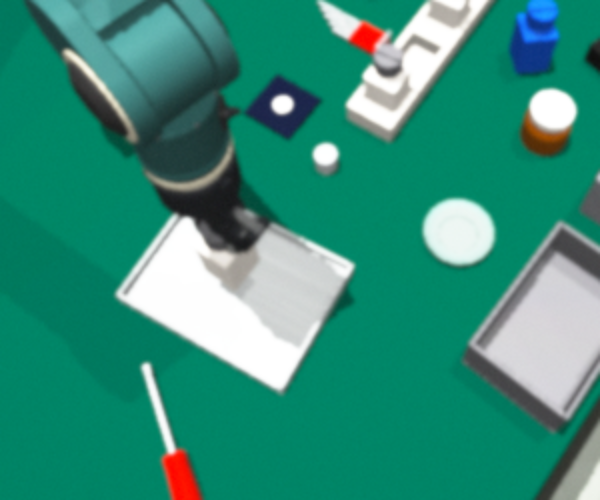

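The scene view shows the bottle hanging over the tray at (230,260), inside its walls. I lower it slowly to the floor.

>>> {"api": "apply_moves", "payload": {"increments": [[[0, 0, 0, 0.3, 0, 0, 0], [0, 0, 0, 0.3, 0, 0, 0], [0, 0, 0, 0.2, 0, 0, 0], [0, 0, 0, 0.1, 0, 0, 0], [0, 0, 0, 0.07, 0, 0, 0], [0, 0, 0, 0, 0, 0, 0], [0, 0, 0, 0, 0, 0, 0]]]}}

```text
t: 21.35
ee_pos: [566.8, -282.3, 270.8]
tcp_rot: [0.0, 0.669, 0.743, 0.0]
force: [-0.2, 0.3, -1.5]
finger_gap: 34.6
grasp_force: 60.4
```

>>> {"api": "apply_moves", "payload": {"increments": [[[0, 0, 0, 0.1, 0, 0, 0], [0, 0, 0, 0.1, 0, 0, 0], [0, 0, 0, 0.05, 0, 0, 0], [0, 0, 0, 0.05, 0, 0, 0], [0, 0, 0, 0, 0, 0, 0], [0, 0, 0, 0, 0, 0, 0]]]}}

```text
t: 21.85
ee_pos: [566.6, -282.3, 258.5]
tcp_rot: [-0.0, 0.669, 0.743, -0.0]
force: [-0.8, -0.1, -1.6]
finger_gap: 34.5
grasp_force: 60.4
```

>>> {"api": "apply_moves", "payload": {"increments": [[[0, 0, 0, 0.025, 0, 0, 0], [0, 0, 0, 0.025, 0, 0, 0], [0, 0, 0, 0, 0, 0, 0], [0, 0, 0, 0, 0, 0, 0]]]}}

```text
t: 22.18
ee_pos: [566.9, -282.3, 257.8]
tcp_rot: [0.001, 0.669, 0.743, -0.0]
force: [-1.6, 0.3, 6.1]
finger_gap: 34.6
grasp_force: 61.1
```

The bottle has touched the floor. I release it and retreat straight up.

>>> {"api": "apply_moves", "payload": {"increments": [[[0.65, 0, 0, 0, 0, 0, 0], [0.65, 0, 0, 0, 0, 0, 0], [0.65, 0, 0, 0, 0, 0, 0], [0.65, 0, 0, -0.2, 0, 0, 0], [0.65, 0, 0, -0.4, 0, 0, 0], [0.65, 0, 0, -0.6, 0, 0, 0], [0.65, 0, 0, -0.6, 0, 0, 0], [0.65, 0, 0, -0.6, 0, 0, 0], [0.65, 0, 0, -0.6, 0, 0, 0], [0.65, 0, 0, -0.4, 0, 0, 0], [0.65, 0, 0, 0, 0, 0, 0], [0.65, 0, 0, 0, 0, 0, 0]]]}}

```text
t: 23.18
ee_pos: [566.7, -282.3, 393.8]
tcp_rot: [0.001, 0.669, 0.743, 0.0]
force: [-0.3, 0.5, -0.5]
finger_gap: 55.8
grasp_force: 0.0
```

```bash
python3 o.py; python3 -c "
from h import *
im,P=cloud('side'); cv2.imwrite('pics/side2.png',cv2.resize(im[80:340,140:440],None,fx=2,fy=2))"
```

```text
t 23.183
joint_pos [ 0.827  0.526 -0.58   1.628  0.318  1.081  0.264]
ee_pos [ 566.721 -282.265  393.786]
force [-0.281  0.522 -0.468]
ft_torque [ 0.04   0.072 -0.03 ]
grasp_force 0.0
finger_gap 55.82
yaw 96.05441522154905
```

View pics/side2.png

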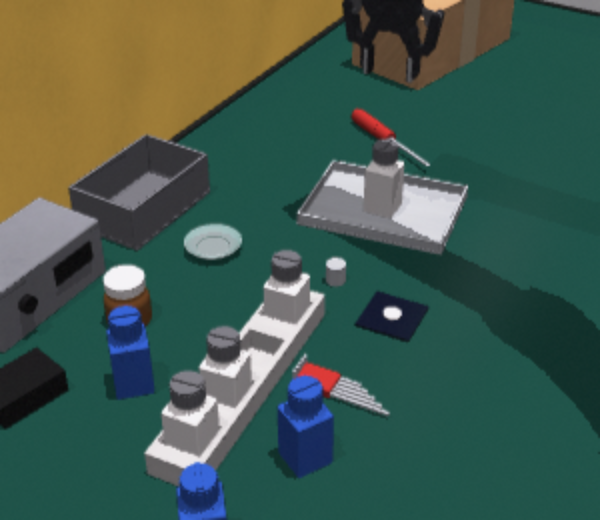

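The side view shows the loose bottle upright in the tray at (383,185), and three tight bottles in the rack at (287,283), (224,362) and (190,408). Nothing else has moved.

```bash
python3 -c "
from cell import job_done
print(job_done())"
```

```text
the job is handed in; nothing more can be done
None
```

I twisted all four caps about a quarter turn: one turned, and that bottle now stands upright in the steel tray; the three tight ones are still in the rack, and the job was handed in after about 23 s.

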